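# Hold the mill's bayonet lid at half-turn

## Robot

A 6-joint arm with a two-finger parallel gripper is mounted at the origin on the work surface. World frame = base frame: x ahead of the robot, y to its left, z up, the work surface at z = 0. Lengths are in m, angles in rad, forces in N, time in s.
With the tool pointing down it reaches from about 0.35 to 0.875 m from the base axis. Payload 4.2 kg.
Tool frame: the origin (TCP) lies midway between the tips of the shut fingers; the grasp point (between the pads) lies arm.grasp_offset behind it (arm.grasp_offset is the distance from the TCP to the grasp point, in m); z points along the fingers, y is the line along which they close (so a half turn about z gives the same grasp; the last joint's range is limited). The gripper opens to 87 mm and grips with 3 to 60 N. Pads are 19 mm wide; open, the fingers measure 117 mm over their backs; the gripper's body (75 mm by 190 mm) begins 51 mm behind the grasp point.
Start: joints at [-1.035, 0.385, 0.008, 0, -1.194, -0.259], TCP at [0.171, -0.601, 0.223] pointing down, gripper open.
Joint ranges: [-3.14, 3.14], [-1.21, 2.06], [-1.07, 1.41], [-3.16, 2.05], [-2.99, -0.16], [-3.1, 3.1]. Speed limits (rad/s): [2.79, 2.79, 3.14, 3.14, 3.14, 3.14].

## Interface

Orientations are given as a unit quaternion [w, x, y, z].
In Python, from rig import sensors, snapshot, get_calibration, job, arm gives the robot as it stands. The module is installed in compiled form; this text tells all that it offers.
- The arm moves only by the shell command python3 -m inch 'ROWS' [FORCE]. ROWS is JSON, a list of rows, each a list of 3 entries, a list of its own where there are three numbers: the opening in per cent of the stroke, from 0 (shut) to 100 (fully open), then the shift along the tool's x, y, z in m, then the turn about the tool's z in degrees. In form: [[claw, [dx, dy, dz], yaw], ...]. A call has exactly 8 rows; each row is the pose to reach, as a shift and turn from the pose commanded when the call began, along the tool's axes at that moment; what a row does not reach only later rows make up. A row lasts 1/12 s, in which the tool goes at most 41.7 mm and 7.16 degrees, less where a joint would pass 70% of its speed; a pose out of reach is approached as far as the arm can. A call with a gripper value outside its range is refused whole. The fingers move at their own pace and stop on an object; FORCE is the grip in N (left out, the last holds). Time passes only in rows, so rows that repeat a pose let the fingers close, or fill a call up. It gives the time, the measured TCP pose, the force, the opening and the grip force at its end, in the units of the state.
- sensors.observe(): the state, without advancing time (a new reading comes with each control period).
- snapshot(name): name is "side" or "top"; returns the picture (420x560x3 uint8, blue, green, red); there is no depth.
- get_calibration(name): a dict with "K" (3x3 intrinsics, pixels), "R" (3x3) and "t" (3): a world point X has camera coordinates R X + t. Camera axes: x right, y down, z forward; pixel columns grow to the right and rows downward; lengths in m; the calibration is good to about 2 mm. A picture is of the moment at which its call begins. get_calibration takes no time and is no camera call.
- job.finish_job(): hands the job in; it is judged then, once.
The state is a dict: "clock": time; "joints": joint angles; "joint_vel": joint speeds; "joint_efforts": joint torques, N m; "tool_pos": TCP position; "tool_rot": TCP orientation; "contact_force": force on the tool from outside, world axes, zero at the start; "ft_torque": the same for the moment, N m; "finger_gap": finger opening in m; "grip_force": force on a finger pad.
Only numpy, scipy, OpenCV 4.12 (cv2) and the standard library are available. Lean on these libraries where they do the work, as an engineer would, in place of code of your own. Each camera call takes 0.05 s, during which the arm holds its last target. There are 200 camera calls.

## Task

Take the bayonet lid by its bar, let it into the notches of the bench mill and press it straight down against the sprung plunger until its brim rests on the collar; then, keeping it pressed down, turn it clockwise to the half-way mark (the bar in line with the two ribs on the collar), without going on into the lock's click. Finish while holding it there: the lid still gripped, fully pressed down and at the half-way mark, not let go; leave the other things on the bench where they are.

Things in the scene. Friction and masses are not known exactly. Their poses are not given: they have to be found in the camera images.
- lid_bar (a point): Point on the axis of the mill's lid, at mid-height of its black bar handle (80 long x 18 wide x 43 high mm; pinch it across the 18). 46 mm above the lid's underside, 27 above the brim's underside, 21 above the brim's top face, 21 below the bar's top. x along the bar, y across it, z up. The lid is the same turned half round.
- lid: Bayonet lid, grey brim over an aluminium plug, 0.2 kg, right way up on the bench; origin at the centre of its underside, axes as lid_bar. Round brim 92 mm across, 6 thick; below it the plug 67 across, 19 deep, with two opposite lugs on its lowest 8 mm, each 13 wide and reaching 42 from the axis, straight below the bar's two ends.
- mill: Bench mill fixed on the bench, origin at the centre of its foot, x as mill_mouth: white round housing 140 mm across at the foot, 120 tall, steel collar 110 across and 7 thick on top. Under the collar the lugs turn only clockwise (from above), once the lid is pressed 6 mm down on the plunger. The lock is at about 90 degrees; lugs meet its catches from about 60 degrees.
- mill_mouth (a point): Centre of the collar's top face, 120 mm above the bench. The round mouth is 72 mm across with two opposite notches about 20 wide, reaching 45 from the axis, for the lid's lugs. x along the line of the notches, z up: the lid enters with its bar along x, either way round. Pressed home, the brim rests on the collar and lid_bar is 27 mm above this point.
- mill_half (a point): Same point as mill_mouth, but x points to the half-way mark, 45 degrees clockwise (from above) from the notches. Two small raised black ribs opposite each other on the collar's rim, 49 to 61 mm from the axis, lie on this line; at half-way the ends of the lid's bar point at them.
- plunger (a joint): Sprung plunger in the middle of the mill's mouth, metres pushed down. 0 when free (its 24 mm wide head 9 mm below the collar's top face, pushing up with 3 N); 0.010 with the lid's brim on the collar (10 N). It lifts a part-turned lid back to 0.006 if that is not held down.
- catch (a joint): One of the lock's two sprung catches inside the mill, out of sight under the collar; metres pushed outward. 0 when untouched; a lug pushes it out by about 0.004 as the lid goes into its lock.
- catch2 (a joint): The other catch, opposite the first; the same.
- tweezers_mid (a point): white plastic tweezers lying flat, 115 x 15 x 7 mm; point at their middle
- vial_mid (a point): small glass vial, 34 mm across, 60 mm tall; point half-way up
- wellplate_mid (a point): flat clear well plate with rows of wells, 85 x 127 x 18 mm; point at its centre
- reagent_mid (a point): glass reagent bottle with a screw cap, 72 mm across, 150 mm tall; point half-way up
- tipbox_mid (a point): white pipette-tip box with a dark cover, 90 x 125 x 85 mm; point at its centre
- beaker_mid (a point): empty glass beaker, 68 mm across, 85 mm tall; point half-way up
- screwcap_mid (a point): plain round white screw cap lying flat, 48 mm across, 18 mm tall, no bar (not the mill's lid); point at its centre
Not all that is in view belongs to the job. Leave any turquoise look-alike of the lid alone.

How it is judged:
On the way:
1. the lid is let in at the notches and pressed down until its brim rests on the collar, not yet turned (value of joint plunger above 0.008 m and horizontal distance between lid_bar and mill_mouth below 0.005 m and angle between lid_bar's own z axis and vertical below 0.1 rad and angle between the x axis of lid_bar and the x axis of mill_mouth, either way round below 0.25 rad), for 0.1 s.
At the end, for the whole second after the job is handed in: The lid is in the mill (axes within 5 mm, tilt under 0.1 rad), the plunger pushed down more than 8 mm of 10, the bar within 0.15 rad of the half-way mark, the catches untouched (under 1 mm), and the fingers still grip the lid with more than 2 N (value of joint plunger above 0.008 m and horizontal distance between lid_bar and mill_mouth below 0.005 m and angle between lid_bar's own z axis and vertical below 0.1 rad and angle between the x axis of lid_bar and the x axis of mill_half, either way round below 0.15 rad and contact force between the fingers and lid above 2 N and value of joint each of catch, catch2 below 0.001 m); the arm keeps its last pose, push and grip.
It fails at once if the lid runs into the lock's click (value of joint any of catch, catch2 above 0.0015 m).
It fails at once if another thing on the bench is moved by more than 30 mm (distance of any of tweezers_mid, vial_mid, wellplate_mid, reagent_mid, tipbox_mid, beaker_mid, screwcap_mid from where it was at the start of the episode above 0.03 m).
It also fails if it takes over 48 s, if anything falls off the work surface, if the arm or the gripper's body presses on something with over 40 N, if the wrist force passes 120 N, or if a joint passes its speed limit or range.

## Working session

There is one attempt and no reset: what is moved stays moved. The work goes in short steps, Python scripts to look and compute and a shell command to move; the robot and the scene stay as the last step left them, time stands still between calls to the robot, and variables do not carry over. Pictures are saved under pics/ and viewed, at most 10 in all, crops included, and the job is handed in when it is done.

```bash
mkdir -p pics
python3 - <<'E'
from rig import sensors, snapshot, get_calibration, arm
import cv2,numpy as np
for n in("top","side"):
    im=snapshot(n); cv2.imwrite(f"pics/{n}0.png",im)
    c=get_calibration(n); print(n,np.round(c["K"],1).tolist(),np.round(c["R"],3).tolist(),np.round(c["t"],3).tolist())
print(arm.grasp_offset); s=sensors.observe(); print(s)
E
```

```text
top [[465.4, 0.0, 269.6], [0.0, 465.4, 211.2], [0.0, 0.0, 1.0]] [[0.022, -1.0, -0.004], [-0.992, -0.021, -0.123], [0.123, 0.007, -0.992]] [0.001, 0.562, 1.432]
side [[537.2, 0.0, 288.4], [0.0, 537.2, 211.2], [0.0, 0.0, 1.0]] [[-0.876, -0.483, 0.009], [-0.359, 0.639, -0.681], [0.322, -0.599, -0.733]] [0.503, 0.282, 1.18]
0.0187
{'clock': 0.1, 'joints': array([-1.03539942e+00,  3.85488601e-01,  6.74832467e-03, -4.51710729e-04,
       -1.19398580e+00, -2.58588894e-01]), 'joint_vel': array([ 0.00072276, -0.00050175,  0.00422313,  0.0016646 , -0.00030916,
        0.00042917]), 'joint_efforts': array([-3.48504745e-04, -3.91688347e+01,  1.87934965e+01,  4.23191562e+00,
        1.34608187e-02, -6.47813613e-05]), 'tool_pos': array([ 0.17066856, -0.60068223,  0.22155556]), 'tool_rot': array([-1.79462809e-04, -1.37879979e-01,  9.90448452e-01,  9.71003181e-04]), 'contact_force': array([-0.4615212 , -0.63500303,  0.32926421]), 'ft_torque': array([0.02468664, 0.0084138 , 0.01529646]), 'grip_force': 0.0, 'finger_gap': 0.0870758675886278}
```

View pics/top0.png

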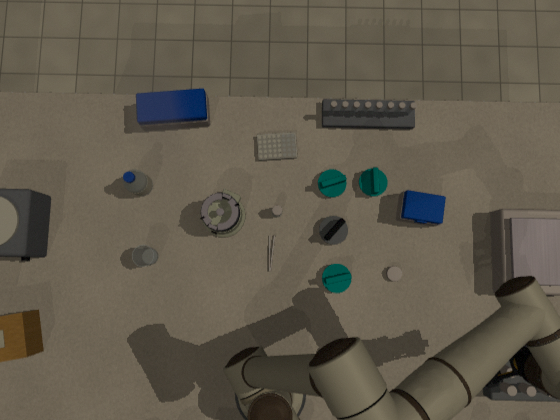

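View pics/side0.png

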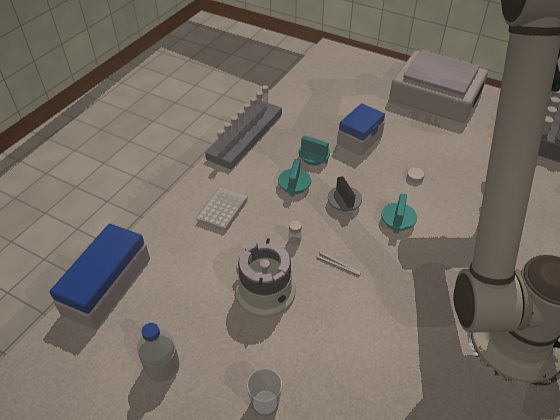

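The lid is the grey disc with a black bar at top (333,230) / side (345,195). Things that could be mistaken for it are the turquoise look-alikes at top (332,183), (373,181) and (336,278), and the white cap at (394,274). The mill is at top (221,212). Next I take a close crop.

Run:
```python
import cv2,numpy as np
t=cv2.imread("pics/top0.png");s=cv2.imread("pics/side0.png")
def crop(im,u,v,w,h,f): return cv2.convertScaleAbs(cv2.resize(im[v:v+h,u:u+w],None,fx=f,fy=f,interpolation=cv2.INTER_CUBIC),alpha=1.6)
a=np.hstack([crop(t,193,182,60,60,6.5).copy()[:300*13//10,:390],crop(t,305,200,60,60,6.5)])
a=crop(t,193,182,60,48,6.25);b=crop(t,305,205,60,48,6.25);c=crop(s,225,225,75,60,5);d=crop(s,310,165,75,60,5)
cv2.imwrite("pics/crop0.png",np.vstack([np.hstack([a,b]),np.hstack([c,d])]))
```

```text
(no output)
```

View pics/crop0.png

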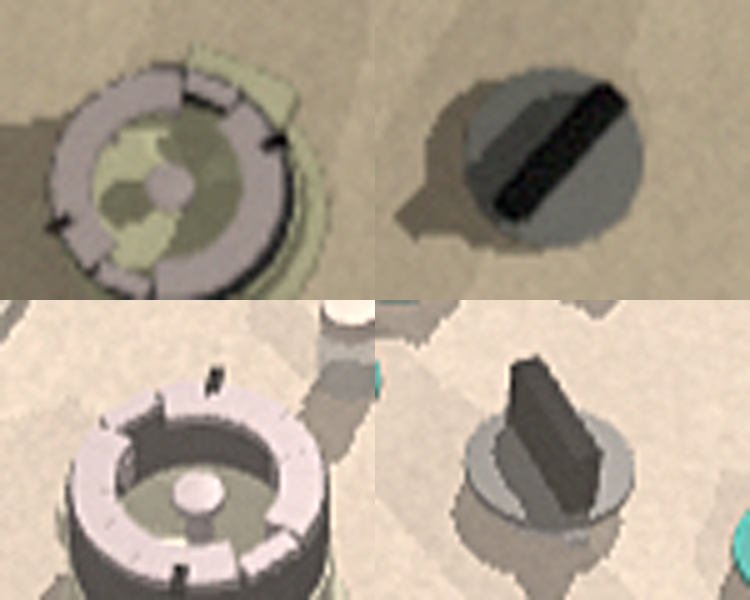

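```bash
cat > h.py <<'E'
import numpy as np,cv2
from rig import get_calibration
def ray(n,p,z):
    c=get_calibration(n);R=np.array(c["R"]);C=-R.T@np.array(c["t"])
    p=np.atleast_2d(np.asarray(p,float));d=np.c_[p,np.ones(len(p))]@np.linalg.inv(c["K"]).T@R
    return C+d*((z-C[2])/d[:,2])[:,None]
def proj(n,X):
    c=get_calibration(n);q=(np.atleast_2d(X)@np.array(c["R"]).T+np.array(c["t"]))@np.array(c["K"]).T
    return q[:,:2]/q[:,2:]
def big(m,seed=None):
    n,l,st,ce=cv2.connectedComponentsWithStats(m.astype(np.uint8))
    return l==1+np.argmax(st[1:,4])
def circ(P):
    A=np.c_[2*P[:,:2],np.ones(len(P))];b=(P[:,:2]**2).sum(1);s=np.linalg.lstsq(A,b,rcond=None)[0]
    return s[:2],np.sqrt(s[2]+s[:2]@s[:2])
E
python3 - <<'E'
from h import *
t=cv2.imread("pics/top0.png");s=cv2.imread("pics/side0.png")
def pts(m): v,u=np.nonzero(m); return np.c_[u,v].astype(float)
print("camC",ray("top",[[0,0]],9)[0]*0+0)
for n,im,(u0,v0,u1,v1) in(("top",t,(312,210,355,250)),("side",s,(322,170,366,218))):
    roi=np.zeros(im.shape[:2],bool);roi[v0:v1,u0:u1]=1
    hsv=cv2.cvtColor(im,cv2.COLOR_BGR2HSV);V=hsv[...,2];S=hsv[...,1]
    bar=big(roi&(V<(30 if n=="top" else 62))&(S<60))
    p=pts(bar);print(n,"bar px",p.mean(0),len(p),cv2.minAreaRect(p.astype(np.float32)))
    g=big(roi&(S<55 if n=="top" else S<25)); 
    hull=cv2.convexHull(pts(g).astype(np.float32))[:,0]
    print(" brim n",g.sum(),cv2.boundingRect(g.astype(np.uint8)),S[roi].mean())
    P=ray(n,hull,.025);print(" brim circle",circ(P))
    if n=="top":
        r=np.array(cv2.boxPoints(cv2.minAreaRect(p.astype(np.float32))));Q=ray(n,r,.067);print(" bar corners",Q.round(4).tolist(),Q.mean(0))
# mill
for n,im,(u0,v0,u1,v1) in(("top",t,(196,186,246,236)),("side",s,(232,230,300,290))):
    hsv=cv2.cvtColor(im,cv2.COLOR_BGR2HSV);H,S,V=cv2.split(hsv)
    roi=np.zeros(im.shape[:2],bool);roi[v0:v1,u0:u1]=1
    for c in([(219,190),(205,210)] if n=="top" else [(250,252),(285,258)]): print(n,"collar hsv",hsv[c[1],c[0]])
E
python3 - <<'E'
from h import *
for n in("top","side"):
    c=get_calibration(n);print(n,-np.array(c["R"]).T@np.array(c["t"]))
t=cv2.imread("pics/top0.png")
print(cv2.cvtColor(t,6)[190:236:2,196:246:2])
E
```

```text
camC [0. 0. 0.]
top bar px [333.50588235 229.64705882] 85 ((333.50885009765625, 229.13275146484375), (6.396902084350586, 26.057968139648438), 41.18592834472656)
 brim n 605 (318, 215, 30, 30) 48.7046511627907
 brim circle (array([ 0.50856098, -0.18875388]), np.float64(0.04728733893983925))
 bar corners [[0.4822, -0.1509, 0.067], [0.5437, -0.2031, 0.067], [0.531, -0.2179, 0.067], [0.4697, -0.1657, 0.067]] [ 0.50667278 -0.18438705  0.067     ]
side bar px [345.16129032 192.05278592] 341 ((345.16741943359375, 192.0921173095703), (32.566925048828125, 12.419991493225098), 58.570438385009766)
 brim n 394 (328, 187, 34, 28) 36.00189393939394
 brim circle (array([ 0.50450899, -0.18278567]), np.float64(0.047463030501034835))
top collar hsv [ 18  57 108]
top collar hsv [ 8 28 99]
side collar hsv [  0  22 105]
side collar hsv [  4  25 152]
top [0.38185854 0.00264    1.49034389]
side [0.16100095 0.76991975 1.05214195]
[[102 103 103 103 104 104 105 104 107  98 101  98 101  95 100 102  91  95
   96  98  96 100  97  96  94]
 [102 101 102 106 103 102 106 103 105  95  90  62  60  61  89 100 100 100
 
[... 1535 characters left out ...]
03 106 103  95  70  73  83  92  92  92
   93  63  21  77  78 101  94]
 [ 67  68  66  68  70  76  46  84  98  92  93  90  93  91  92  93  92  94
   80  24  60  64 100  97 102]
 [ 69  69  68  66  66  59  67  95  93  92  71  91  93  92  93  94  92  64
   26  64  65  81  99  88 103]
 [ 69  68  68  67  67  68  64  36  65  86  78  89  93  92  85  79  30  18
   64  62  78  99  95 100 104]
 [ 68  67  67  65  67  68  68  69  48  38  34  40  40  31  23  37  47  79
   59  79  94  89  99 103 103]
 [ 67  67  69  70  67  66  66  65  34  15  35  53  70  53  71  55  57  69
   91  95  83 100 103 100 100]
 [ 69  70  69  68  67  65  67  66  65  67  48  72  68  65  74  85  90  91
   84  86 100 100 100 104 102]]
```

Run:
```python
from h import *
t=cv2.imread("pics/top0.png");s=cv2.imread("pics/side0.png")
for n,im,(u0,v0,u1,v1) in(("top",t,(198,188,246,236)),("side",s,(234,232,296,290))):
    H,S,V=cv2.split(cv2.cvtColor(im,cv2.COLOR_BGR2HSV))
    roi=np.zeros(S.shape,bool);roi[v0:v1,u0:u1]=1
    m=roi&(S<45)&((H<12)|(H>165))&(V>(82 if n=="top" else 125)); 
    n_,l,st,ce=cv2.connectedComponentsWithStats(cv2.morphologyEx(m.astype(np.uint8),3,np.ones((2,2),np.uint8)) if 0 else m.astype(np.uint8))
    k=np.isin(l,[i for i in range(1,n_) if st[i,4]>=25]); print(n,k.sum(),[(st[i].tolist()) for i in range(1,n_) if st[i,4]>=25])
    v,u=np.nonzero(k);P=ray(n,np.c_[u,v],.12)
    hull=cv2.convexHull(np.c_[u,v].astype(np.float32))[:,0];Ph=ray(n,hull,.12)
    c,r=circ(Ph)
    for _ in range(3):
        e=np.linalg.norm(Ph[:,:2]-c,axis=1)-r; Ph=Ph[abs(e)<.003]; c,r=circ(Ph)
    print(" outer",c.round(4),r.round(4),len(Ph))
    d=P[:,:2]-c;rr=np.hypot(*d.T)
    # ribs: darkest pixels 48..63mm
    g=np.mgrid[u0-6:u1+6,v0-6:v1+6].reshape(2,-1).T
    G=ray(n,g,.122)[:,:2]-c;R=np.hypot(*G.T);vals=V[g[:,1],g[:,0]]
    a=np.degrees(np.arctan2(G[:,1],G[:,0]))
    for lo,hi in((.038,.044),(.050,.053),(.056,.061)):
        q=(R>lo)&(R<hi);b=np.arange(-180,180,10)
        print(lo,[(int(x),int(vals[q&(a>=x)&(a<x+10)].min(initial=255)),int(vals[q&(a>=x)&(a<x+10)].mean())) for x in b if (q&(a>=x)&(a<x+10)).any()])
    # plunger head
    dd=k&0
```

```text
top 428 [[201, 194, 21, 30, 195], [218, 199, 20, 31, 203], [217, 209, 7, 6, 30]]
 outer [0.548 0.162] 0.0537 20
0.038 [(-180, 98, 98), (-170, 97, 98), (-160, 98, 98), (-150, 97, 98), (-140, 97, 98), (-130, 99, 99), (-120, 96, 98), (-110, 98, 98), (-100, 95, 97), (-90, 97, 97), (-80, 96, 98), (-70, 97, 98), (-60, 98, 99), (-50, 95, 96), (-40, 33, 59), (-30, 22, 45), (-20, 16, 39), (-10, 28, 79), (0, 94, 96), (10, 96, 97), (20, 92, 97), (30, 92, 96), (40, 96, 97), (50, 97, 98), (60, 96, 98), (70, 97, 98), (80, 97, 98), (90, 98, 99), (100, 97, 98), (110, 96, 98), (120, 98, 98), (130, 88, 96), (140, 81, 97), (150, 100, 105), (160, 64, 83), (170, 75, 87)]
0.05 [(-180, 98, 98), (-170, 91, 95), (-160, 90, 96), (-150, 91, 95), (-140, 95, 98), (-130, 96, 98), (-120, 98, 99), (-110, 97, 98), (-100, 98, 98), (-90, 98, 98), (-80, 69, 89), (-70, 34, 55), (-60, 97, 98), (-50, 69, 92), (-40, 71, 86), (-30, 96, 97), (-20, 94, 95), (-10, 58, 80), (0, 96, 96), (10, 99, 99), (20, 97, 98), (30, 95, 96), (40, 98, 98), (50, 98, 98), (60, 94, 95), (70, 96, 98), (80, 95, 95), (90, 95, 96), (100, 78, 90), (1
[... 1855 characters left out ...]
, 143), (110, 37, 78), (120, 148, 150), (130, 108, 143), (140, 104, 143), (150, 153, 153), (160, 155, 156), (170, 92, 129)]
0.056 [(-180, 49, 61), (-170, 54, 98), (-160, 59, 121), (-150, 96, 123), (-140, 101, 103), (-130, 95, 103), (-120, 95, 109), (-110, 146, 150), (-100, 144, 148), (-90, 145, 150), (-80, 67, 133), (-70, 32, 83), (-60, 146, 150), (-50, 145, 148), (-40, 144, 147), (-30, 145, 147), (-20, 149, 152), (-10, 137, 143), (0, 139, 142), (10, 138, 143), (20, 138, 143), (30, 65, 117), (40, 49, 97), (50, 48, 72), (60, 51, 64), (70, 54, 73), (80, 65, 89), (90, 72, 90), (100, 49, 85), (110, 46, 68), (120, 74, 95), (130, 51, 79), (140, 61, 95), (150, 63, 83), (160, 52, 90), (170, 63, 74)]
```

Run:
```python
from h import *
c=np.array([.5475,.1615])
for n in("top","side"):
    V=cv2.cvtColor(cv2.imread(f"pics/{n}0.png"),6).astype(np.float32)
    for z,lo,hi,A,w,lab in((.122,.049,.058,-67,16,"ribA"),(.122,.049,.055,113,16,"ribB"),(.12,.0385,.0435,-22,32,"notA"),(.12,.0385,.0435,158,28,"notB")):
        a=np.arange(A-w,A+w+.1,.5);out=[]
        pr=[]
        for r in np.linspace(lo,hi,5):
            X=np.c_[c[0]+r*np.cos(np.radians(a)),c[1]+r*np.sin(np.radians(a)),a*0+z]
            q=proj(n,X).astype(np.float32)
            pr.append(cv2.remap(V,q[:,0][:,None],q[:,1][:,None],1)[:,0])
        p=np.mean(pr,0);b=p.max()-p;h=b>b.max()*.5;b2=np.clip(b-b.max()*.3,0,None)
        print(n,lab,"wcent %.1f"%((a*b2).sum()/b2.sum()),"half",a[h].min(),a[h].max(),"mid",(a[h].min()+a[h].max())/2)
```

```text
top ribA wcent -66.5 half -70.5 -63.0 mid -66.75
top ribB wcent 110.6 half 107.5 114.0 mid 110.75
top notA wcent -20.2 half -36.0 -6.5 mid -21.25
top notB wcent 162.0 half 137.5 175.5 mid 156.5
side ribA wcent -67.8 half -71.0 -64.5 mid -67.75
side ribB wcent 112.9 half 109.5 116.5 mid 113.0
side notA wcent -23.3 half -39.0 -7.5 mid -23.25
side notB wcent 159.3 half 142.5 174.0 mid 158.25
```

```bash
cat >> h.py <<'E'
from scipy.spatial.transform import Rotation as Ro
from rig import sensors
def rot(s): return Ro.from_quat(np.roll(s["tool_rot"],-1)).as_matrix()
def to(p,ya,s=None):
    s=s or sensors.observe();R=rot(s);d=R.T@(np.array(p)-s["tool_pos"])
    y=np.degrees(np.arctan2(R[1,1],R[0,1]));w=(y-ya+180)%360-180
    print("clk %.2f"%s["clock"],"tcp",s["tool_pos"].round(4),"yang %.2f"%y,"tilt",(R[:2,2]*1e3).round(1),"d",d.round(4),"yaw %.2f"%w,"F",s["contact_force"].round(1),"M",s["ft_torque"].round(2),"gap",round(s["finger_gap"],4),"grip",round(s["grip_force"],1),"q",s["joints"].round(2))
E
python3 -m inch '[[60,[-0.03,0.02,0],-7],[60,[-0.06,0.04,0],-14],[60,[-0.09,0.06,0],-21],[60,[-0.12,0.085,0],-28],[60,[-0.15,0.105,0],-35],[60,[-0.18,0.125,0],-42],[60,[-0.21,0.145,0],-49],[60,[-0.24,0.17,0],-56]]' 30
python3 -c "from h import *;to([.507,-.186,.11],229.7)"
```

```text
clock: 0.77
tool_pos: [0.3561, -0.3708, 0.2222]
tool_rot: [-0.0, -0.589, 0.808, 0.0]
contact_force: [1.4, -0.5, 0.4]
finger_gap: 0.0532
grip_force: 0.0
clk 0.77 tcp [ 0.3561 -0.3708  0.2222] yang 162.18 tilt [-0.3  0.1] d [-0.2221 -0.0871  0.1122] yaw -67.52 F [ 1.4 -0.5  0.4] M [ 0.04 -0.05 -0.04] gap 0.0532 grip 0.0 q [-0.49  0.2  -0.26  0.   -1.11  0.18]
```

```bash
python3 -m inch '[[60,[-0.03,-0.01,0.01],-7],[60,[-0.06,-0.02,0.025],-14],[60,[-0.09,-0.035,0.04],-21],[60,[-0.12,-0.045,0.055],-28],[60,[-0.15,-0.06,0.07],-35],[60,[-0.18,-0.07,0.085],-42],[60,[-0.205,-0.08,0.1],-49],[60,[-0.222,-0.087,0.112],-56]]' >/dev/null
python3 -m inch '[[60,[0,0,0],-6],[60,[0,0,0],-11.5],[60,[0,0,0],-11.5],[60,[0,0,0],-11.5],[60,[0,0,0],-11.5],[60,[0,0,0],-11.5],[60,[0,0,0],-11.5],[60,[0,0,0],-11.5]]'
python3 - <<'E'
from h import *
from rig import snapshot
to([.507,-.186,.031],229.7)
a=snapshot("top");b=snapshot("side")
cv2.imwrite("pics/t1.png",a);cv2.imwrite("pics/s1.png",b)
f=lambda i,u,v:cv2.convertScaleAbs(cv2.resize(i[v:v+100,u:u+75],None,fx=5,fy=5),alpha=1.6)
cv2.imwrite("pics/c1.png",np.hstack([f(a,295,170),f(b,308,120)]))
E
```

```text
clock: 2.1
tool_pos: [0.5069, -0.1884, 0.1107]
tool_rot: [-0.0, 0.938, -0.348, 0.0]
contact_force: [-0.8, 1.1, -0.5]
finger_gap: 0.0525
grip_force: 0.0
clk 2.10 tcp [ 0.5069 -0.1884  0.1107] yang -130.70 tilt [ 0.4 -0. ] d [-0.0016 -0.0019  0.0797] yaw -0.40 F [-0.8  1.1 -0.5] M [-0.05  0.11  0.01] gap 0.0525 grip 0.0 q [-0.06  0.35 -0.35 -0.   -0.87  0.92]
```

View pics/c1.png

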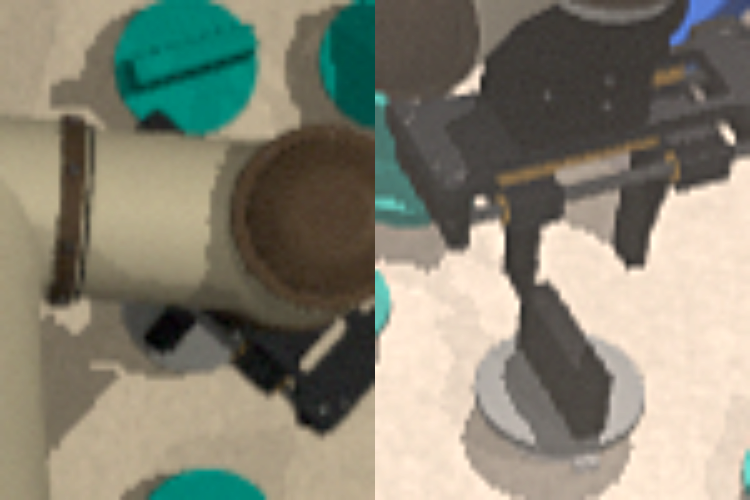

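The crop shows the open fingers on either side of the black bar: top view bar at about (328,236), side view at about (345,190). The fingers are lined up across it, so I descend and grip.

```bash
python3 -m inch '[[60,[-0.0015,-0.002,0.01],-0.4],[60,[-0.0015,-0.002,0.023],-0.4],[60,[-0.0015,-0.002,0.036],-0.4],[60,[-0.0015,-0.002,0.049],-0.4],[60,[-0.0015,-0.002,0.06],-0.4],[60,[-0.0015,-0.002,0.07],-0.4],[60,[-0.0015,-0.002,0.077],-0.4],[60,[-0.0015,-0.002,0.08],-0.4]]' >/dev/null
python3 -c "from h import *;to([.507,-.186,.031],229.7)"
python3 -m inch '[[40,[0,0,0],0],[30,[0,0,0],0],[20,[0,0,0],0],[15,[0,0,0],0],[10,[0,0,0],0],[5,[0,0,0],0],[0,[0,0,0],0],[0,[0,0,0],0]]' 40 >/dev/null
python3 -c "from h import *;to([.507,-.186,.031],229.7)"
```

```text
clk 2.87 tcp [ 0.5064 -0.1855  0.0291] yang -130.24 tilt [-2.3  0.3] d [ 0.0008 -0.     -0.0019] yaw 0.06 F [-0.7 -0.3 -1.3] M [-0.01  0.19 -0.04] gap 0.0519 grip 0.0 q [-0.05  0.46 -0.43 -0.   -0.67  0.92]
clk 3.53 tcp [ 0.507 -0.186  0.031] yang -130.24 tilt [-0.3 -0.4] d [ 0. -0.  0.] yaw 0.06 F [-1.3 -2.3  3.5] M [-0.58  0.69 -0.01] gap 0.0175 grip 40.0 q [-0.05  0.46 -0.43  0.   -0.68  0.92]
```

```bash
python3 -m inch '[[0,[0,0,-0.01],0],[0,[0,0,-0.03],0],[0,[0,0,-0.055],0],[0,[0,0,-0.08],0],[0,[0,0,-0.105],0],[0,[0,0,-0.13],0],[0,[0,0,-0.15],0],[0,[0,0,-0.16],0]]' 60 >/dev/null
python3 -m inch '[[0,[0,0,0],0],[0,[0,0,0],0],[0,[0,0,0],0],[0,[0,0,0],0],[0,[0,0,0],0],[0,[0,0,0],0],[0,[0,0,0],0],[0,[0,0,0],0]]' >/dev/null
python3 - <<'E'
from h import *
from rig import snapshot
to([.548,.1617,.2],247.5)
a=snapshot("top");b=snapshot("side")
cv2.imwrite("pics/t2.png",a);cv2.imwrite("pics/s2.png",b)
p=proj("side",[[.507,-.186,.185]])[0].astype(int);print(p)
f=lambda i,u,v:cv2.convertScaleAbs(cv2.resize(i[v:v+90,u:u+120],None,fx=5,fy=5),alpha=1.6)
cv2.imwrite("pics/c2.png",f(b,p[0]-60,p[1]-45))
E
```

```text
clk 4.87 tcp [ 0.5071 -0.1857  0.1902] yang -130.24 tilt [-0.7  0.1] d [-0.1932 -0.2916 -0.0098] yaw -17.74 F [-0.2 -0.7 -2. ] M [0.02 0.14 0.05] gap 0.0176 grip 60.0 q [-0.05  0.27 -0.25 -0.   -1.05  0.92]
[349 152]
```

View pics/c2.png

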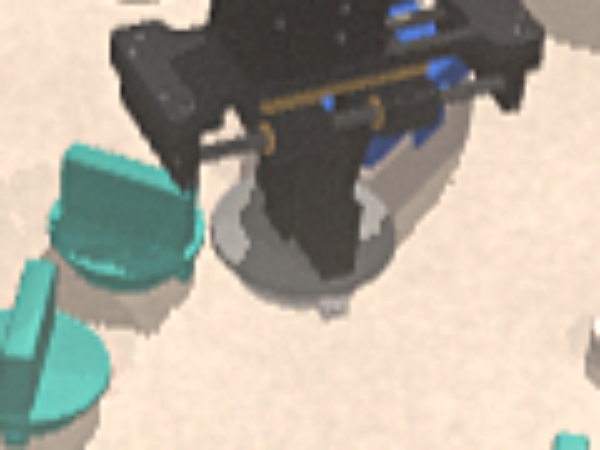

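The lid is held level in the grip and lifted. In the side view the brim spans about u=331–368 at v≈154, and one lug shows below it at (356,169). Next I carry it to just above the mill.

```bash
python3 -m inch '[[0,[-0.01,-0.015,-0.002],-1],[0,[-0.03,-0.045,-0.004],-3],[0,[-0.05,-0.075,-0.006],-5],[0,[-0.07,-0.105,-0.01],-7],[0,[-0.09,-0.135,-0.01],-9],[0,[-0.11,-0.165,-0.01],-11],[0,[-0.13,-0.195,-0.01],-13],[0,[-0.148,-0.223,-0.01],-15]]' >/dev/null
python3 -c "from h import *;to([.548,.1617,.2],247.5)"
```

```text
clk 5.63 tcp [0.5382 0.0822 0.2009] yang -115.11 tilt [0.6 0.4] d [-0.0248 -0.0761  0.0009] yaw -2.61 F [ 0.3 -0.4 -1.8] M [-0.08  0.05 -0.  ] gap 0.0175 grip 60.0 q [ 0.45  0.27 -0.22 -0.   -1.08  0.68]
```

```bash
python3 -m inch '[[0,[-0.006,-0.018,0],-1],[0,[-0.012,-0.036,0],-2],[0,[-0.018,-0.054,0],-2.6],[0,[-0.022,-0.068,0],-2.6],[0,[-0.0245,-0.0755,0],-2.6],[0,[-0.0245,-0.0755,0],-2.6],[0,[-0.0245,-0.0755,0],-2.6],[0,[-0.0245,-0.0755,0],-2.6]]' >/dev/null
python3 - <<'E'
from h import *
from rig import snapshot
to([.548,.1617,.2],247.5)
b=snapshot("side");a=snapshot("top")
cv2.imwrite("pics/t3.png",a);cv2.imwrite("pics/s3.png",b)
p=proj("side",[[.548,.1617,.15]])[0].astype(int);print(p)
f=lambda i,u,v:cv2.convertScaleAbs(cv2.resize(i[v:v+100,u:u+130],None,fx=6,fy=6),alpha=1.6)
cv2.imwrite("pics/c3.png",f(b,p[0]-65,p[1]-55)); print(p[0]-65,p[1]-55)
E
```

```text
clk 6.30 tcp [0.5481 0.158  0.2005] yang -112.69 tilt [-0.6 -0.4] d [-0.0015 -0.0034  0.0005] yaw -0.19 F [ 0.5 -0.1 -2.6] M [-0.08  0.12 -0.04] gap 0.0176 grip 60.0 q [ 0.56  0.31 -0.16  0.   -1.1   0.61]
[263 251]
198 196
```

View pics/c3.png

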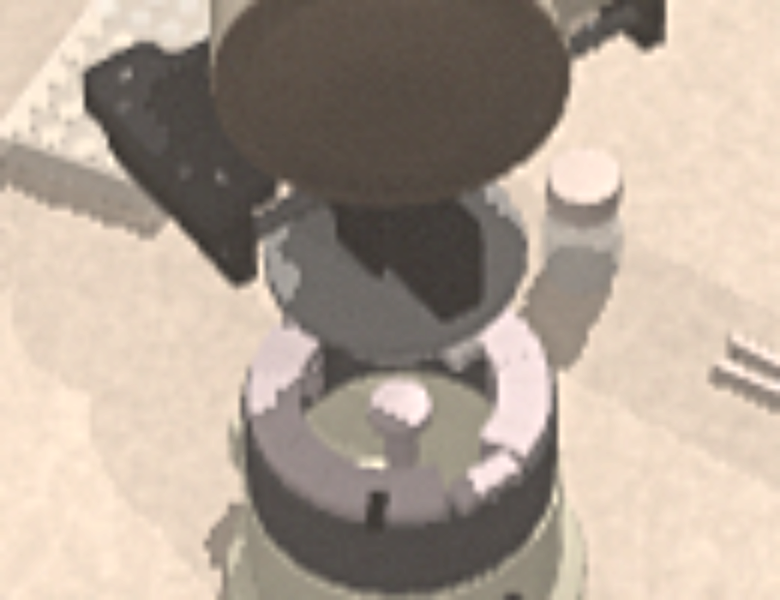

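The side crop shows the lid level above the mouth, with its bar along the notch line: brim centre about (264,237), right notch about (281,275), plunger head about (265,264). I measure the brim against the tool more precisely from this view.

Run:
```python
from h import *
from scipy.optimize import least_squares
V=cv2.GaussianBlur(cv2.cvtColor(cv2.imread("pics/s3.png"),6).astype(np.float32),(0,0),.6)
c0=np.array([.5481,.158]);r=np.arange(.038,.056,.0003)
cam=np.array([.161,.770]);az=np.degrees(np.arctan2(*(cam-c0)[::-1]))
zs=.1695+.019
pts=[]
for a in np.arange(az-80,az+80.1,4):
    t=np.radians(a);X=np.c_[c0[0]+r*np.cos(t),c0[1]+r*np.sin(t),r*0+zs];q=proj("side",X).astype(np.float32)
    p=cv2.remap(V,q[:,0][:,None],q[:,1][:,None],1)[:,0];g=np.gradient(p);i=g.argmax()
    if g[i]>1: pts.append((a-az,r[i],g[i]))
P=np.array(pts);print((P*[1,1e3,1]).round(1)[::2].tolist())
f=lambda x:P[:,1]-(.046+x[0]*np.cos(np.radians(P[:,0]+az))+x[1]*np.sin(np.radians(P[:,0]+az)))
s=least_squares(f,[0,0],loss="soft_l1",f_scale=.0007);print("offset lid-tool world mm",s.x*1e3, "res",np.median(abs(s.fun))*1e3,np.degrees(0),az)
b=np.radians(-22.5);print("along bar",s.x@[np.cos(b),np.sin(b)]*1e3,"across",s.x@[-np.sin(b),np.cos(b)]*1e3)
```

```text
[[-80.0, 46.7, 4.7], [-72.0, 45.8, 5.2], [-64.0, 45.5, 6.0], [-56.0, 47.6, 3.8], [-48.0, 44.9, 5.5], [-40.0, 44.9, 4.5], [-32.0, 50.6, 1.8], [-20.0, 56.0, 2.6], [-12.0, 52.4, 3.3], [-4.0, 50.9, 4.2], [4.0, 51.2, 3.5], [12.0, 54.5, 2.6], [20.0, 43.1, 2.0], [28.0, 43.4, 3.1], [36.0, 44.6, 4.1], [44.0, 43.7, 5.8], [52.0, 44.0, 6.5], [60.0, 43.1, 5.2], [68.0, 44.3, 6.4], [76.0, 43.7, 5.9]]
offset lid-tool world mm [1.6424728  0.49016625] res 1.664734256944727 0.0 122.31402176359165
along bar 1.3298684966249412 across 1.081401694788561
```

```bash
python3 -m inch '[[0,[-0.001,-0.001,0.005],-0.2],[0,[-0.002,-0.0025,0.013],-0.2],[0,[-0.002,-0.0025,0.021],-0.2],[0,[-0.002,-0.0025,0.029],-0.2],[0,[-0.002,-0.0025,0.036],-0.2],[0,[-0.002,-0.0025,0.041],-0.2],[0,[-0.002,-0.0025,0.044],-0.2],[0,[-0.002,-0.0025,0.044],-0.2]]' >/dev/null
python3 - <<'E'
from h import *
from rig import snapshot
to([.547,.161,.132],247.5)
b=snapshot("side");cv2.imwrite("pics/s4.png",b)
f=lambda i,u,v:cv2.convertScaleAbs(cv2.resize(i[v:v+75,u:u+100],None,fx=8,fy=8,interpolation=2),alpha=1.6)
cv2.imwrite("pics/c4.png",f(b,214,222))
E
```

```text
clk 7.07 tcp [0.547  0.1617 0.1555] yang -112.44 tilt [-1.7 -0.9] d [0.0003 0.0006 0.0235] yaw 0.06 F [-0.   0.5 -2.5] M [-0.05  0.18 -0.04] gap 0.0174 grip 60.0 q [ 0.57  0.35 -0.22 -0.   -1.    0.61]
```

View pics/c4.png

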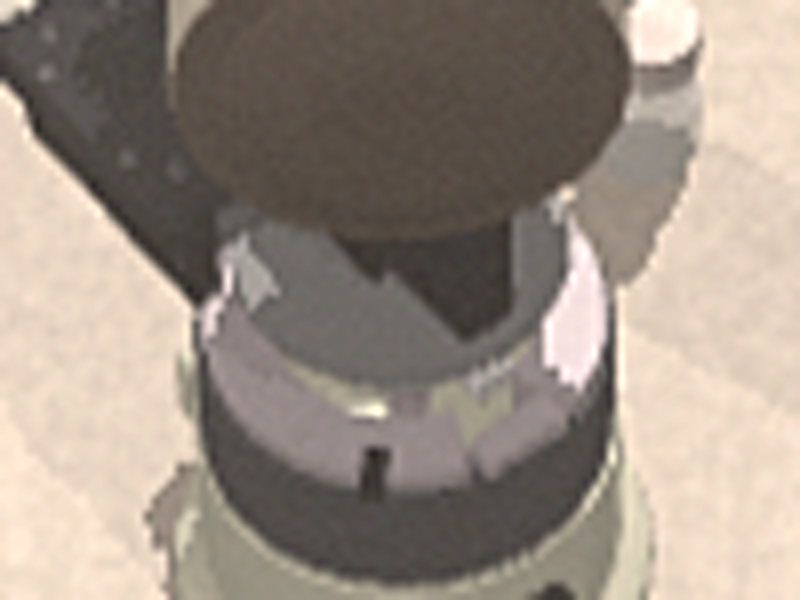

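The lid sits over the mouth: brim u≈243–285, collar u≈239–290, so the midpoints agree within about 0.5 px, and the lug lines up with the notch at (274,273). I descend gently.

```bash
python3 -m inch '[[0,[0,0.0005,0.0015],0],[0,[0,0.0005,0.003],0],[0,[0,0.0005,0.0045],0],[0,[0,0.0005,0.006],0],[0,[0,0.0005,0.0075],0],[0,[0,0.0005,0.009],0],[0,[0,0.0005,0.0105],0],[0,[0,0.0005,0.0105],0]]' >/dev/null
python3 -c "from h import *;to([.547,.161,.132],247.5)"
```

```text
clk 7.78 tcp [0.547  0.1614 0.1457] yang -112.44 tilt [-0.7 -0.3] d [0.0001 0.0004 0.0137] yaw 0.06 F [ 0.8  0.2 -2.9] M [-0.05  0.11 -0.01] gap 0.0175 grip 60.0 q [ 0.57  0.36 -0.24 -0.   -0.97  0.61]
```

```bash
python3 -m inch '[[0,[0,0,0.0015],0],[0,[0,0,0.003],0],[0,[0,0,0.0045],0],[0,[0,0,0.006],0],[0,[0,0,0.0075],0],[0,[0,0,0.009],0],[0,[0,0,0.0105],0],[0,[0,0,0.0105],0]]' >/dev/null
python3 -c "from h import *;to([.547,.161,.132],247.5)"
```

```text
clk 8.45 tcp [0.5473 0.1615 0.136 ] yang -112.43 tilt [0.4 0. ] d [-0.0001  0.0006  0.004 ] yaw 0.07 F [-3.1 -0.2  3.5] M [-0.12  0.9   0.  ] gap 0.0177 grip 60.0 q [ 0.57  0.37 -0.25  0.   -0.95  0.61]
```

```bash
python3 -m inch '[[0,[-0.0005,0,0.001],0],[0,[-0.0005,0,0.002],0],[0,[-0.0005,0,0.003],0],[0,[-0.0005,0,0.0037],0],[0,[-0.0005,0,0.0043],0],[0,[-0.0005,0,0.0048],0],[0,[-0.0005,0,0.0048],0],[0,[-0.0005,0,0.0048],0]]' >/dev/null
python3 -c "from h import *;to([.547,.161,.132],247.5)"
```

```text
clk 9.12 tcp [0.5472 0.1616 0.132 ] yang -112.41 tilt [ 1.5 -0.1] d [-0.      0.0006 -0.    ] yaw 0.09 F [-3.6 -0.8  7.8] M [-0.48  1.03  0.01] gap 0.0178 grip 60.0 q [ 0.57  0.37 -0.26  0.   -0.94  0.61]
```

```bash
python3 -m inch '[[0,[0,0,0.0005],0],[0,[0,0,0.001],0],[0,[0,0,0.0015],0],[0,[0,0,0.0015],0],[0,[0,0,0.0015],0],[0,[0,0,0.0015],0],[0,[0,0,0.0015],0],[0,[0,0,0.0015],0]]' >/dev/null
python3 -c "from h import *;to([.547,.161,.132],247.5)"
```

```text
clk 9.78 tcp [0.5473 0.1615 0.132 ] yang -112.39 tilt [ 2.1 -0.2] d [-0.0001  0.0006 -0.    ] yaw 0.11 F [-6.  -0.9 13.5] M [-0.54  1.92 -0.  ] gap 0.0175 grip 60.0 q [ 0.57  0.37 -0.26  0.   -0.94  0.61]
```

Home: z has stopped at 0.132 and the force has risen to about 16 N above the no-load reading, so the brim is on the collar. I turn clockwise.

```bash
python3 -m inch '[[0,[-0.0004,0,0],2],[0,[-0.0004,0,0],5],[0,[-0.0004,0,0],8],[0,[-0.0004,0,0],11],[0,[-0.0004,0,0],14],[0,[-0.0004,0,0],17],[0,[-0.0004,0,0],20],[0,[-0.0004,0,0],22]]' >/dev/null
python3 -c "from h import *;to([.547,.161,.132],202.5)"
```

```text
clk 10.45 tcp [0.5476 0.1632 0.132 ] yang -134.39 tilt [4.1 1.8] d [ 0.0011  0.002  -0.    ] yaw 23.11 F [-5.1  2.8 12.5] M [0.59 1.87 0.42] gap 0.0175 grip 60.1 q [ 0.57  0.37 -0.26  0.   -0.94  0.22]
```

```bash
python3 -m inch '[[0,[0,0,0],3],[0,[0,0,0],6],[0,[0,0,0],9],[0,[0,0,0],12],[0,[0,0,0],15],[0,[0,0,0],18],[0,[0,0,0],20],[0,[0,0,0],21.5]]' >/dev/null
python3 -m inch '[[0,[0,0,0],0.5],[0,[0,0,0],1],[0,[0,0,0],1],[0,[0,0,0],1],[0,[0,0,0],1],[0,[0,0,0],1],[0,[0,0,0],1],[0,[0,0,0],1]]' >/dev/null
python3 - <<'E'
from h import *
from rig import snapshot
to([.547,.161,.132],202.5)
b=snapshot("side");a=snapshot("top")
f=lambda i,u,v:cv2.convertScaleAbs(cv2.resize(i[v:v+80,u:u+60],None,fx=6,fy=6,interpolation=2),alpha=1.6)
cv2.imwrite("pics/c5.png",np.hstack([f(b,235,220),f(a,190,170)]))
E
```

```text
clk 11.78 tcp [0.5479 0.1637 0.1321] yang -156.76 tilt [4.9 2.7] d [0.0021 0.0019 0.0001] yaw 0.74 F [-4.5  2.5 12.8] M [0.91 1.79 0.38] gap 0.0175 grip 60.1 q [ 0.57  0.37 -0.26  0.   -0.94 -0.17]
```

View pics/c5.png

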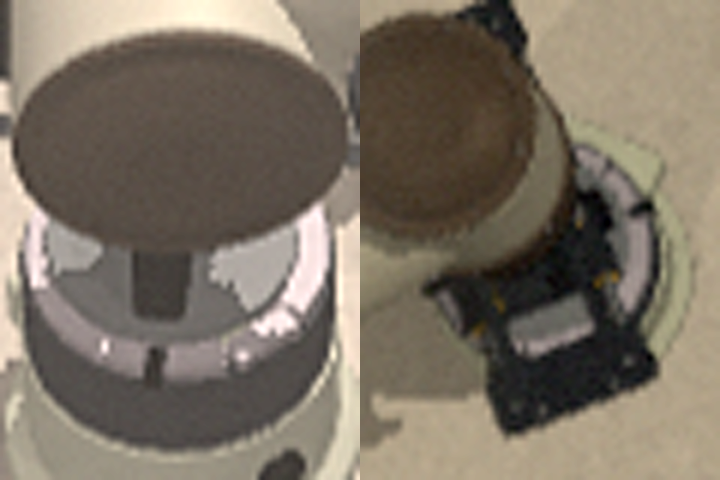

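The side crop shows the brim flat on the collar, with the bar's near end at about (262,272) pointing at the rib at about (261,281). The bar is at half-way, still pressed down and gripped at 60 N, so I hand in.

```bash
python3 -c "from rig import job;print(job.finish_job())"
```

```text
the job is handed in; nothing more can be done
None
```

I handed in the job with the lid still gripped at 60 N, its brim pressed onto the collar and the bar turned 44–45° clockwise, in line with the half-way ribs; the hand-in returned no verdict, so I can't confirm the result was accepted.

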